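Measure a door plaque with the sprung slide gauge and rack it

TASK

Measure the plaque that stands in the groove right beside the sprung slide gauge: pull the gauge's upright tab out until its pointer is level with the far end of that plaque, hold it there for a second or two, then let the slide go back gently, without snapping, until it is fully home. Then stand that same plaque upright on its long edge in the middle slot of the wooden rack, down on the slot's floor and about centred along its length. Leave the other plaques and everything else where they are.

Things in the scene. Friction and masses are not known exactly. Their poses are not given: they have to be found in the camera images.
- station: fixed pale wood measuring board, 200 (x) by 360 (y) by 12 mm; origin: centre of underside, z up. The gauge lies along y at x = +60 mm: grey housing 44 mm wide, y = -181 to -25, top 52 mm above the table; its steel blade comes out at y = -25 and is pulled towards +y. A groove for a plaque runs along y at x = +10 (beside the gauge) and another at x = -60
- groove (a point): the groove beside the gauge, where the plaque to measure stands: middle of its floor, at station (10, 55, 12) mm. Groove 14 mm wide along y, rails y = -25 to +135, 28 mm above the table at their top; a 52 mm high steel end stop at y = -25 meets the plaque's near end (gap about 1 mm)
- groove_spare (a point): the other, like groove, where the spare plaque stands: middle of its floor, at station (-60, 55, 12) mm, with its own end stop
- slide (a joint): travel of the gauge's slide (m) along the station's +y: 0 fully home (as at the start), limit 0.135. A spring draws it home: 1.8 N at 0, growing by 0.6 N per 10 mm, to about 10 N at the end; little friction or damping, moving mass 0.3 kg. If let go when pulled out it snaps back
- slide_grip (a point): grip point of the slide's upright black tab: 30 mm wide (station x), 12 mm thick (station y), top 95 mm above the table; this point is on its middle, 75 mm above the table. At home it is 45 mm in front of the housing; pinch it from above across its 12 mm thickness, with the fingers closing along the station's y. It moves with the slide
- pointer (a point): tip of the thin steel pointer (4 mm thick) that sticks out 25 mm from the tab's side towards the measured plaque, in line with the tab's middle, 66 mm above the table, ending 4 mm from the plaque's face. It is to be level (along y) with the plaque's far end
- plaque_long: white ceramic door plaque standing on its long edge, 165 mm long (y), 12 mm thick (x), 70 mm high (z). Origin: middle of the thickness at the bottom of the end that touches the end stop; the plaque runs from there along its +y, so its far end is at y = +165; 0.33 kg. It starts in either groove, sharing them with plaque_short
- plaque_short: white ceramic door plaque standing on its long edge, 125 mm long (y), 12 mm thick (x), 70 mm high (z). Origin: middle of the thickness at the bottom of the end that touches the end stop; the plaque runs from there along its +y, so its far end is at y = +125; 0.25 kg. It starts in either groove
- plaque_long_mid (a point): centre of plaque_long, half way along, 35 mm above its lower edge
- plaque_short_mid (a point): centre of plaque_short, half way along, 35 mm above its lower edge
- rack: wooden slotted rack, fixed, base 160 mm (x) by 200 mm (y), 12 mm thick; origin at the centre of its underside. Three slots run along y at x = -50, 0 and +50, each 20 mm wide between rails 8 mm thick and 190 mm long whose tops are 42 mm above the table; slots open at the ends; slot floor 12 mm above the table. The slot at x = -50 holds plaque_rack
- slot (a point): middle of the floor of the rack's middle slot, 12 mm above the table; slot along its y
- plaque_rack: a third white ceramic plaque, 145 mm long, standing in the rack's slot at x = -50 (its top 82 mm above the table); leave it. Origin at one lower end, it runs along +y
- tray: coral silicone key tray 120 x 180 x 22 mm, bystander; origin at the centre of its underside
- vase: white ceramic vase, 180 mm high, 92 mm wide, bystander; origin at the centre of its underside
- tube: steel twist-cap tube standing up, 36 mm diameter, 135 mm high, bystander; origin at its underside
- hook: grey plastic clip-on hook lying on its back plate, 70 mm long, 40 mm high, bystander
- knob: chrome door knob on its rose, 64 mm diameter, 66 mm high, bystander
- key1: steel key, 75 mm long, 4 mm thick, bystander
- key2: steel key, 75 mm long, 4 mm thick, bystander
There are look-alikes about, which are no part of the job. What is shaped like the plaque_short but black or green is not meant.

How it is judged:
On the way, in this order (a step that is already met when the one before it is completed fails the run):
1. the pointer is held within 6 mm of level with the far end of the plaque in the groove beside the gauge, for 0.8 s, that plaque still in its place (((y of pointer in the frame of plaque_long between 0.159 and 0.171 m and x of pointer in the frame of plaque_long between 0 and 0.04 m and distance of plaque_long from where it was at the start of the episode below 0.01 m) or (y of pointer in the frame of plaque_short between 0.119 and 0.131 m and x of pointer in the frame of plaque_short between 0 and 0.04 m and distance of plaque_short from where it was at the start of the episode below 0.01 m))), for 0.8 s.
2. the slide is fully home again (within 5 mm), with the measured plaque still in its groove (value of joint slide below 0.005 m and distance of each of plaque_long, plaque_short from where it was at the start of the episode below 0.015 m), for 0.1 s.
At the end, for the whole second after the job is handed in: The measured plaque stands at rest on its original lower edge on the middle slot's floor (within 5 mm, lean under 0.3 rad, along the slot within 0.12 rad, centre within 30 mm of the slot's middle); the spare plaque still upright in its groove, moved under 20 mm; slide home within 5 mm (((x of plaque_long_mid in the frame of slot between -0.013 and 0.013 m and y of plaque_long_mid in the frame of slot between -0.03 and 0.03 m and z of plaque_long_mid in the frame of slot between 0.028 and 0.04 m and angle between each of plaque_long, plaque_short's own z axis and vertical below 0.3 rad and angle between the y axis of plaque_long and the y axis of rack, either way round below 0.12 rad and linear speed of plaque_long below 0.02 m/s and x of plaque_short in the frame of station between -0.08 and -0.04 m and distance of plaque_short from where it was at the start of the episode below 0.02 m and value of joint slide below 0.005 m) or (x of plaque_short_mid in the frame of slot between -0.013 and 0.013 m and y of plaque_short_mid in the frame of slot between -0.03 and 0.03 m and z of plaque_short_mid in the frame of slot between 0.028 and 0.04 m and angle between each of plaque_short, plaque_long's own z axis and vertical below 0.3 rad and angle between the y axis of plaque_short and the y axis of rack, either way round below 0.12 rad and linear speed of plaque_short below 0.02 m/s and x of plaque_long in the frame of station between -0.08 and -0.04 m and distance of plaque_long from where it was at the start of the episode below 0.02 m and value of joint slide below 0.005 m))); the robot touches nothing.
It fails at once if the slide snaps back (faster than 0.4 m/s towards home) (velocity of joint slide below -0.4 m/s).
It fails at once if a bystander (the third plaque, tray, vase, tube, hook, knob or a key) is moved more than 30 mm (distance of any of plaque_rack, tray, vase, tube, hook, knob, key1, key2 from where it was at the start of the episode above 0.03 m).
It also fails if it takes over 58 s, if anything falls off the work surface, if the arm or the gripper's body presses on something with over 40 N, if the wrist force passes 120 N, or if a joint passes its speed limit or range.

ROBOT

A 7-joint arm with a two-finger parallel gripper is mounted at the origin on the work surface. World frame = base frame: x ahead of the robot, y to its left, z up, the work surface at z = 0. Lengths are in m, angles in rad, forces in N, time in s.
With the tool pointing down it reaches from about 0.35 to 0.9 m from the base axis. Payload 7.2 kg.
Tool frame: the origin (TCP) lies at the very end of the fingers, on their centre line; the grasp point (between the pads) lies 19 mm behind it; y points along the fingers, x is the direction in which the jaws open and shut, and the axes are right-handed (so a half turn about y gives the same grasp; the last joint's range is limited). The gripper opens to 88 mm and grips with 3 to 60 N. Pads are 20 mm wide; open, the fingers measure 115 mm over their backs; the gripper's body (75 mm by 178 mm) begins 61 mm behind the grasp point.
Start: joints at [-1.297, 0.411, -0.013, 1.596, 0.006, 1.134, -0.082], TCP at [0.209, 0.589, 0.223] pointing down, gripper open.
Joint ranges: [-2.95, 2.95], [-0.29, 1.99], [-1.47, 1.44], [0.14, 2.54], [-1.03, 4.17], [0.13, 1.85], [-2.86, 2.86]. Speed limits (rad/s): [2.39, 2.39, 3.01, 3.01, 3.14, 3.14, 3.14].

INTERFACE

Orientations are given as a rotation vector (axis times angle).
In Python, from workcell import * gives the robot as it stands. The module is installed in compiled form; this text tells all that it offers.
- The arm moves only by the shell command python3 -m crank 'ROWS' [FORCE]. ROWS is JSON, a list of rows, each an object of numbers: "wx", "wy", "wz": the turn, a rotation vector about the world's x, y, z in degrees; "dx", "dy", "dz": the shift along the world's x, y, z in m; "fingers": the closure, from 0 (fully open) to 1 (shut). In form: [{"wx": .., "wy": .., "wz": .., "dx": .., "dy": .., "dz": .., "fingers": ..}, ...]. A call has 1 to 12 rows; each row is the pose to reach, as a shift and turn from the pose measured when the call began; what a row does not reach only later rows make up. A row lasts 1/8 s, in which the tool goes at most 62.5 mm and 10.7 degrees, less where a joint would pass 70% of its speed; a pose out of reach is approached as far as the arm can. A call with a gripper value outside its range is refused whole. The fingers move at their own pace and stop on an object; FORCE is the grip in N (left out, the last holds). Time passes only in rows, so rows that repeat a pose let the fingers close. It gives the time, the measured TCP pose, the force and the opening at its end, in the units of the state.
- observe(): the state, without advancing time (a new reading comes with each control period).
- capture(name): name is "scene" or "top" or "wrist"; returns (picture, depth): 400x640x3 uint8, red, green, blue; 400x640 float32, m along the optical axis (not along the pixel's ray), 0 where there is no reading.
- get_calibration(name): a dict with "K" (3x3 intrinsics, pixels), "world_to_cam" (4x4, takes a point from world to camera coordinates). Camera axes: x right, y down, z forward; pixel columns grow to the right and rows downward; lengths in m; the calibration is good to about 2 mm. A picture is of the moment at which its call begins: read the wrist's pose just before it. get_calibration takes no time and is no camera call; for the wrist camera it gives the pose at the moment of the call.
- finish_job(): hands the job in, once; it reports no verdict.
Trained networks look in the newest picture that a camera, given by its name, has taken for a name from the list of things; names that differ only in an ending like _2 or _b are one class to them, and where a whole thing is asked for, a point or a joint stands for the part that bears it (a point fixed in the world has none). Each returns a list of dicts, best first, with "confidence" (0 to 1); they miss things now and then, are a little off and sometimes report something else, mostly with a low value. They report only what shows in the picture. A call takes as long as a camera call. They do not tell look-alikes from the thing itself.
- look_for(camera, name): "location" ([x, y, z] in m, in the coordinates of the camera as it stood for that picture, good to about 4 mm: the middle of the surface that is visible of it).
- masks_of(camera, name): "region" (400x640 bool, what is visible of it).
- tip_of(camera, name): "location" ([x, y, z] in m, in the coordinates of the camera as it stood for that picture, good to about 4 mm: a listed point, or the origin of a listed thing).
The state is a dict: "time_s": time; "qpos": joint angles; "qvel": joint speeds; "joint_efforts": joint torques, N m; "position": TCP position; "orientation": TCP orientation; "contact_force": force on the tool from outside, world axes, zero at the start; "wrist_torque": the same for the moment, N m; "gripper_width": finger opening in m.
Only numpy, scipy, OpenCV 4.12 (cv2) and the standard library are available. Lean on these libraries where they do the work, as an engineer would, in place of code of your own. Each camera call takes 0.05 s, during which the arm holds its last target.

## Working session

There is one attempt and no reset: what is moved stays moved. The work goes in short steps, Python scripts to look and compute and a shell command to move; the robot and the scene stay as the last step left them, time stands still between calls to the robot, and variables do not carry over. Pictures are saved under pics/ and viewed, and the job is handed in when it is done.

```bash
mkdir -p pics; python3 - <<'E'
from workcell import *
import cv2,numpy as np
s=observe();print({k:np.round(v,3) for k,v in s.items()})
for n in("scene","top","wrist"):
    p,d=capture(n);cv2.imwrite(f"pics/{n}0.png",p[:,:,::-1]);c=get_calibration(n)
    print(n,np.round(c["K"],1).tolist(),np.round(np.linalg.inv(c["world_to_cam"]),3).tolist())
E
```

```text
{'time_s': np.float64(0.0), 'qpos': array([-1.297,  0.412, -0.013,  1.597,  0.006,  1.134, -0.082]), 'qvel': array([-0.001, -0.001, -0.001, -0.001, -0.   , -0.001, -0.001]), 'joint_efforts': array([-0.0000e+00, -5.8796e+01,  6.4200e-01, -2.9108e+01, -5.4000e-02,
        1.9000e-02,  0.0000e+00]), 'position': array([0.209, 0.588, 0.222]), 'orientation': array([-1.353, -0.953,  0.955]), 'contact_force': array([-0.379,  0.259, -0.378]), 'wrist_torque': array([0.021, 0.002, 0.014]), 'gripper_width': np.float64(0.088)}
scene [[418.2, 0.0, 315.6], [0.0, 418.2, 203.3], [0.0, 0.0, 1.0]] [[0.601, 0.474, -0.643, 1.336], [0.799, -0.342, 0.495, -0.669], [0.015, -0.812, -0.584, 0.801], [0.0, 0.0, 0.0, 1.0]]
top [[455.6, 0.0, 321.9], [0.0, 455.6, 202.4], [0.0, 0.0, 1.0]] [[-0.002, -0.994, 0.111, 0.314], [-1.0, 0.003, 0.008, -0.04], [-0.008, -0.111, -0.994, 1.734], [0.0, 0.0, 0.0, 1.0]]
wrist [[307.5, 0.0, 324.3], [0.0, 307.5, 201.2], [0.0, 0.0, 1.0]] [[0.335, 0.913, 0.234, 0.146], [0.942, -0.324, -0.084, 0.611], [-0.001, 0.249, -0.969, 0.384], [0.0, 0.0, 0.0, 1.0]]
```

View pics/scene0.png

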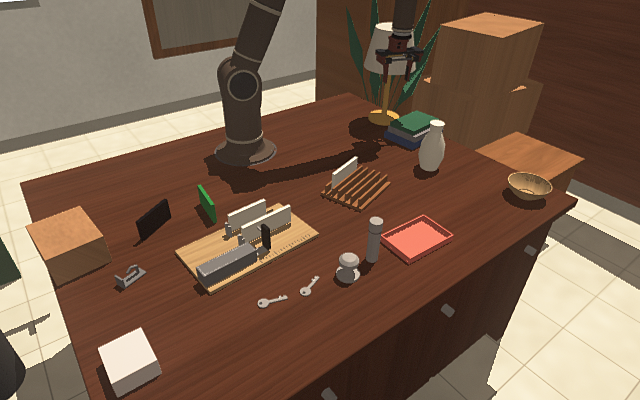

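View pics/top0.png

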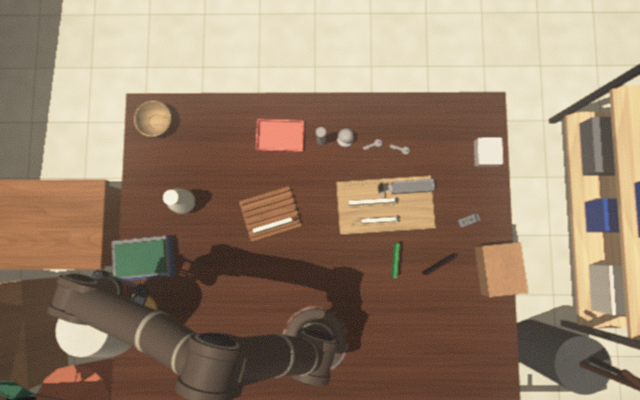

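View pics/wrist0.png

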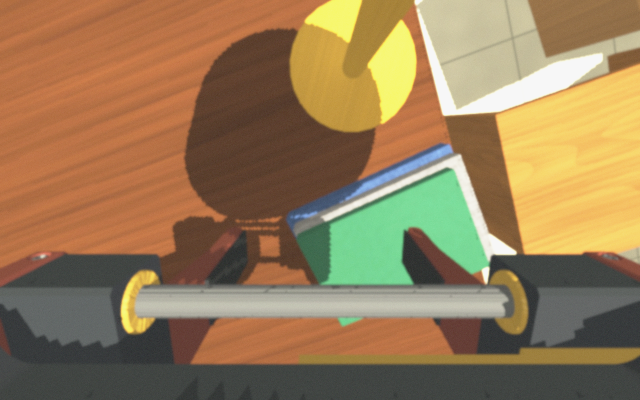

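The top view shows the station at about (386,205), with the gauge on its upper edge. The candidates for the plaque are:
- white beside the gauge, (372,202), longer
- white spare, (378,220), shorter
- white in the rack, (272,226)
- green, (397,260)
- black, (440,264)

By the description, the target is the white one at (372,202). I'll check it in a close crop and measure it.

```bash
cat > h.py <<'E'
from workcell import *
import cv2,numpy as np
def cloud(n,p=None,d=None):
    if d is None:p,d=capture(n)
    c=get_calibration(n);K=c["K"];T=np.linalg.inv(c["world_to_cam"])
    v,u=np.mgrid[:400,:640]
    P=np.stack([(u-K[0,2])*d/K[0,0],(v-K[1,2])*d/K[1,1],d,np.ones_like(d)],-1)@T.T
    return p,d,P[...,:3],T
def tow(T,l): return (T@np.r_[l,1])[:3]
def rect(Q):
    r=cv2.minAreaRect((Q[:,:2]*1000).astype(np.float32)); return np.round(r[0],1),np.round(r[1],1),round(r[2],2)
E
python3 - <<'E'
from h import *
for n in("top","scene"):
    p,d,P,T=cloud(n)
    np.save(f"{n}P.npy",P);np.save(f"{n}p.npy",p)
    a=p[160:250,220:450] if n=="top" else p[150:310,160:400]
    cv2.imwrite(f"pics/{n}crop.png",cv2.resize(a[:,:,::-1],None,fx=3.3,fy=3.3,interpolation=cv2.INTER_CUBIC))
    for k in("station","rack","plaque_long","plaque_short","plaque_rack","slide_grip","pointer","slot","groove","groove_spare","plaque_long_mid","plaque_short_mid"):
        print(n,k,[(np.round(tow(T,r["location"]),3).tolist(),round(r["confidence"],2)) for r in tip_of(n,k)][:3])
    for k in("plaque_long","plaque_short","slide"):
        for r in masks_of(n,k)[:3]:
            m=r["region"];Q=P[m];Q=Q[Q[:,2]>.07];
            if len(Q)>4:print(n,k,round(r["confidence"],2),m.sum(),rect(Q),np.round(np.median(Q[:,2]),4))
E
```

```text
top station [([0.499, -0.269, -0.0], 0.82)]
top rack [([0.47, 0.173, 0.0], 0.82), ([0.751, -0.022, -0.001], 0.67)]
top plaque_long [([0.514, -0.288, 0.013], 0.49)]
top plaque_short [([0.227, -0.291, -0.003], 0.74), ([0.44, -0.296, 0.01], 0.72), ([0.309, -0.509, 0.0], 0.48)]
top plaque_rack [([0.443, 0.087, 0.015], 0.52)]
top slide_grip [([0.556, -0.243, 0.076], 0.7), ([0.512, -0.292, 0.012], 0.37)]
top pointer [([0.518, -0.247, 0.065], 0.64)]
top slot [([0.467, 0.173, 0.011], 0.92)]
top groove [([0.509, -0.21, 0.009], 0.83)]
top groove_spare [([0.436, -0.218, 0.013], 0.56)]
top plaque_long_mid [([0.504, -0.212, 0.047], 0.78)]
top plaque_short_mid [([0.441, -0.233, 0.047], 0.69), ([0.29, -0.298, 0.04], 0.63), ([0.277, -0.455, 0.034], 0.5)]
top plaque_long 0.55 201 (array([ 447.4, -135.4]), array([ 92.4, 313.6]), 38.0) 0.0814
top plaque_short 0.59 192 (array([ 275.7, -267.6]), array([457.2,  60.5]), 87.86) 0.073
top plaque_short 0.46 217 (array([ 274.5, -180.2]), array([119.6, 265.3]), 8.31) 0.0729
top slide 0.55 4972 (array([ 447.1, -148.5]), array([144.5, 310.3]), 25.81) 0.0835
top s
[... 627 characters left out ...]
groove_spare [([0.436, -0.221, 0.012], 0.92), ([0.513, -0.207, 0.047], 0.56)]
scene plaque_long_mid [([0.514, -0.208, 0.049], 0.73)]
scene plaque_short_mid [([0.442, -0.233, 0.048], 0.96), ([0.276, -0.456, 0.032], 0.96), ([0.513, -0.216, 0.015], 0.72)]
scene plaque_long 0.8 818 (array([ 884.5, -454.5]), array([134.9, 990.6]), 56.77) 0.0795
scene plaque_short 0.83 640 (array([ 862. , -468.7]), array([ 107. , 1023.5]), 61.07) 0.0789
scene plaque_short 0.77 347 (array([ 791. , -465.4]), array([  31.5, 1163.2]), 71.01) 0.0711
scene plaque_short 0.7 253 (array([ 947.3, -450.3]), array([ 21.5, 891.9]), 61.95) 0.0874
scene slide 0.6 221 (array([ 946.7, -451.5]), array([ 18.9, 891.9]), 61.95) 0.0856
```

```bash
python3 - <<'E'
from h import *
for n in("top","scene"):
    P=np.load(f"{n}P.npy");X,Y,Z=P[...,0],P[...,1],P[...,2]
    def sel(nm,x,y,z):
        m=(X>x[0])&(X<x[1])&(Y>y[0])&(Y<y[1])&(Z>z[0])&(Z<z[1]);Q=P[m]
        if len(Q)<5:print(n,nm,len(Q));return
        xy=Q[:,:2];c=xy.mean(0);u,s,v=np.linalg.svd(xy-c);a=v[0]*np.sign(v[0][1]);t=(xy-c)@a
        print(n,nm,len(Q),rect(Q),"z",round(Q[:,2].mean(),4),"axis yaw(deg from +y)",round(np.degrees(np.arctan2(-a[0],a[1])),2),"ends",np.round(c+a*t.min(),4),np.round(c+a*t.max(),4))
    sel("long top",(.48,.54),(-.32,-.1),(.075,.09))
    sel("short top",(.40,.47),(-.32,-.1),(.075,.09))
    sel("tab top",(.53,.60),(-.27,-.2),(.085,.105))
    sel("housing",(.53,.60),(-.46,-.30),(.044,.06))
    sel("rackplaque",(.38,.5),(.05,.3),(.074,.09))
    sel("rails",(.35,.6),(.05,.3),(.036,.048))
    sel("board",(.35,.7),(-.5,-.05),(.006,.02))
E
```

```text
top long top 145 (array([ 505.3, -207.1]), array([ 12.5, 162.1]), 3.35) z 0.082 axis yaw(deg from +y) 3.46 ends [ 0.5101 -0.288 ] [ 0.5004 -0.1261]
top short top 110 (array([ 436.7, -231.8]), array([ 12. , 124.8]), 3.89) z 0.0818 axis yaw(deg from +y) 3.78 ends [ 0.4409 -0.2941] [ 0.4327 -0.1696]
top tab top 28 (array([ 557.8, -241.8]), array([30.5, 11.3]), 2.52) z 0.0935 axis yaw(deg from +y) -86.93 ends [ 0.5426 -0.2424] [ 0.5731 -0.2408]
top housing 442 (array([ 565.5, -371.9]), array([ 45.3, 143.3]), 3.59) z 0.0514 axis yaw(deg from +y) 3.35 ends [ 0.5693 -0.4435] [ 0.5609 -0.3005]
top rackplaque 135 (array([420. , 154.7]), array([ 12.7, 142.4]), 17.47) z 0.0816 axis yaw(deg from +y) 17.05 ends [0.4406 0.0866] [0.3988 0.2227]
top rails 590 (array([467.2, 171.9]), array([136.6, 189.6]), 17.01) z 0.0418 axis yaw(deg from +y) 12.43 ends [0.4879 0.0742] [0.4452 0.2677]
top board 3806 (array([ 524.9, -274.2]), array([448.2, 349.7]), 89.99) z 0.0119 axis yaw(deg from +y) -3.56 ends [ 0.4826 -0.5059] [ 0.5116 -0.0395]
scene long top 227 (array([ 509.9, -209.4]), array([ 17.7, 164.3]), 2
[... 275 characters left out ...]
, array([31. , 12.1]), 7.34) z 0.0921 axis yaw(deg from +y) -82.23 ends [ 0.5457 -0.2489] [ 0.5764 -0.2447]
scene housing 777 (array([ 569.8, -373.1]), array([ 48.3, 146.4]), 4.05) z 0.0509 axis yaw(deg from +y) 3.65 ends [ 0.5775 -0.4458] [ 0.5682 -0.3001]
scene rackplaque 115 (array([424.9, 152.8]), array([ 14.9, 149.1]), 18.15) z 0.0801 axis yaw(deg from +y) 17.03 ends [0.4473 0.0818] [0.4037 0.2243]
scene rails 579 (array([471.3, 170.6]), array([140.7, 194. ]), 15.97) z 0.0403 axis yaw(deg from +y) 7.98 ends [0.4903 0.0683] [0.4623 0.2683]
scene board 3292 (array([ 477.1, -270. ]), array([258.3, 361.9]), 3.31) z 0.0117 axis yaw(deg from +y) -12.93 ends [ 0.4798 -0.4671] [ 0.5688 -0.0797]
```

View pics/scenecrop.png

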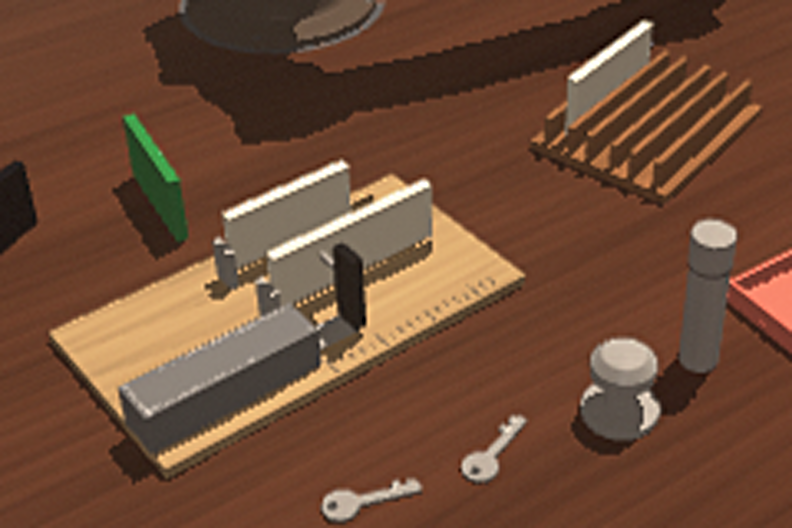

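View pics/topcrop.png

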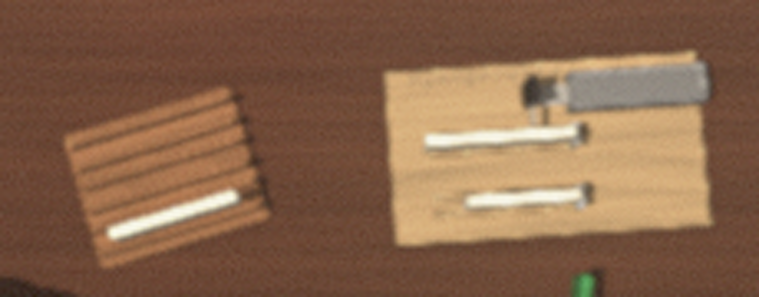

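The close crop confirms it: the white plaque directly beside the gauge housing is the longer one, measured at about 164 mm, so it is plaque_long. The required slide travel is about 121 mm, along an axis yawed 3.5°. Next I'll work out the first move.

```bash
cat >> h.py <<'E'
from scipy.spatial.transform import Rotation as R
def plan(pos,yawdeg):
    "tool y down, tool x (jaws) along yaw direction; prints both half-turn options"
    s=observe();R0=R.from_rotvec(s["orientation"])
    for k in(0,180):
        a=np.radians(yawdeg+k);x=np.array([np.cos(a),np.sin(a),0]);y=np.array([0,0,-1.]);M=np.c_[x,y,np.cross(x,y)]
        w=(R.from_matrix(M)*R0.inv()).as_rotvec(degrees=True)
        print("w",np.round(w,1),"d",np.round(np.array(pos)-s["position"],4))
    print("pos",np.round(s["position"],4),"t",s["time_s"],"q",np.round(s["qpos"],2),"F",np.round(s["contact_force"],1),"g",round(float(s["gripper_width"]),4))
E
python3 -c "
from h import *
plan((.559,-.244,.2),93.5)"
```

```text
w [ 0.  -0.  23.1] d [ 0.3495 -0.8328 -0.0226]
w [  -0.    -0.  -156.9] d [ 0.3495 -0.8328 -0.0226]
pos [0.2095 0.5888 0.2226] t 1.75 q [-1.3   0.41 -0.01  1.6   0.01  1.13 -0.08] F [-0.1  0.6  0.1] g 0.0878
```

```bash
python3 -m crank '[{"dx":0.022,"dy":-0.05,"wz":3},{"dx":0.045,"dy":-0.1,"wz":6},{"dx":0.067,"dy":-0.15,"wz":9},{"dx":0.09,"dy":-0.2,"wz":12},{"dx":0.112,"dy":-0.25,"wz":15},{"dx":0.135,"dy":-0.3,"wz":18},{"dx":0.157,"dy":-0.35,"wz":21},{"dx":0.18,"dy":-0.4,"wz":23},{"dx":0.2,"dy":-0.45,"wz":23},{"dx":0.22,"dy":-0.5,"wz":23},{"dx":0.24,"dy":-0.55,"wz":23}]'
python3 -c "
from h import *
plan((.559,-.244,.2),93.5)"
```

```text
w [ 0.  -0.  23.1] d [ 0.3495 -0.8328 -0.0226]
w [  -0.    -0.  -156.9] d [ 0.3495 -0.8328 -0.0226]
pos [0.2095 0.5888 0.2226] t 1.75 q [-1.3   0.41 -0.01  1.6   0.01  1.13 -0.08] F [-0.1  0.6  0.1] g 0.0878$[0]: bad value
```

```bash
python3 -m crank '[{"wx":0,"wy":0,"dx":0.022,"dy":-0.05,"dz":0,"wz":3,"fingers":0},{"wx":0,"wy":0,"dx":0.045,"dy":-0.1,"dz":0,"wz":6,"fingers":0},{"wx":0,"wy":0,"dx":0.067,"dy":-0.15,"dz":0,"wz":9,"fingers":0},{"wx":0,"wy":0,"dx":0.09,"dy":-0.2,"dz":0,"wz":12,"fingers":0},{"wx":0,"wy":0,"dx":0.112,"dy":-0.25,"dz":0,"wz":15,"fingers":0},{"wx":0,"wy":0,"dx":0.135,"dy":-0.3,"dz":0,"wz":18,"fingers":0},{"wx":0,"wy":0,"dx":0.157,"dy":-0.35,"dz":0,"wz":21,"fingers":0},{"wx":0,"wy":0,"dx":0.18,"dy":-0.4,"dz":0,"wz":23,"fingers":0},{"wx":0,"wy":0,"dx":0.2,"dy":-0.45,"dz":0,"wz":23,"fingers":0},{"wx":0,"wy":0,"dx":0.22,"dy":-0.5,"dz":0,"wz":23,"fingers":0},{"wx":0,"wy":0,"dx":0.24,"dy":-0.55,"dz":0,"wz":23,"fingers":0}]'
python3 -c "
from h import *
plan((.559,-.244,.2),93.5)"
```

```text
time_s: 3.12
position: [0.45, 0.0372, 0.2231]
orientation: [-1.181, -1.254, 1.252]
contact_force: [1.3, 0.1, 0.4]
gripper_width: 0.0875
w [-0.   0.1  0.1] d [ 0.109  -0.2812 -0.0231]
w [ 1.000e-01  0.000e+00 -1.799e+02] d [ 0.109  -0.2812 -0.0231]
pos [0.45   0.0372 0.2231] t 3.125 q [-0.5   0.1   0.34  2.01 -0.04  1.03  1.49] F [1.3 0.1 0.4] g 0.0875
```

```bash
python3 -m crank '[{"wx":0,"wy":0,"wz":0,"dx":0.02,"dy":-0.05,"dz":0,"fingers":0},{"wx":0,"wy":0,"wz":0,"dx":0.04,"dy":-0.1,"dz":0,"fingers":0},{"wx":0,"wy":0,"wz":0,"dx":0.06,"dy":-0.15,"dz":0,"fingers":0},{"wx":0,"wy":0,"wz":0,"dx":0.08,"dy":-0.2,"dz":0,"fingers":0},{"wx":0,"wy":0,"wz":0,"dx":0.1,"dy":-0.25,"dz":-0.01,"fingers":0},{"wx":0,"wy":0,"wz":0,"dx":0.109,"dy":-0.281,"dz":-0.023,"fingers":0},{"wx":0,"wy":0,"wz":0,"dx":0.109,"dy":-0.281,"dz":-0.023,"fingers":0},{"wx":0,"wy":0,"wz":0,"dx":0.109,"dy":-0.281,"dz":-0.023,"fingers":0}]'
python3 - <<'E'
from h import *
plan((.559,-.244,.065),93.5)
p,d,P,T=cloud("wrist")
cv2.imwrite("pics/wrist1.png",p[:,:,::-1])
X,Y,Z=P[...,0],P[...,1],P[...,2]
for nm,x,y,z in(("tab",(.53,.60),(-.29,-.2),(.085,.105)),("long",(.48,.54),(-.32,-.1),(.075,.09))):
    m=(X>x[0])&(X<x[1])&(Y>y[0])&(Y<y[1])&(Z>z[0])&(Z<z[1]);Q=P[m]
    print(nm,len(Q)); len(Q)>5 and print(rect(Q),Q[:,2].mean())
for k in("slide_grip","pointer"): print(k,[(np.round(tow(T,r["location"]),3).tolist(),round(r["confidence"],2)) for r in tip_of("wrist",k)][:3])
E
```

```text
time_s: 4.12
position: [0.559, -0.243, 0.2]
orientation: [-1.18, -1.254, 1.252]
contact_force: [-0.4, 0.6, -0.1]
gripper_width: 0.088
w [-0.1  0.   0.1] d [-0.    -0.001 -0.135]
w [ 1.000e-01  1.000e-01 -1.799e+02] d [-0.    -0.001 -0.135]
pos [ 0.559 -0.243  0.2  ] t 4.125 q [-0.03  0.43  0.5   1.69 -0.23  1.08  2.17] F [-0.4  0.6 -0.1] g 0.088
tab 421
(array([ 559.8, -244. ]), array([28.9, 10.9]), 3.62) 0.09448572336775905
long 2463
(array([ 508.2, -209.1]), array([ 11.9, 164.4]), 3.83) 0.08195265660490969
slide_grip [([0.56, -0.245, 0.075], 0.71)]
pointer [([0.521, -0.246, 0.065], 0.69), ([0.442, -0.233, 0.048], 0.39)]
```

View pics/wrist1.png

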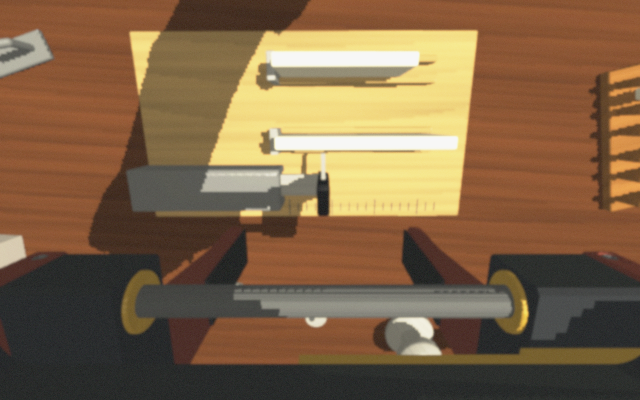

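The wrist view shows the tab at (323,195) and the long plaque at (365,143). Its measurements agree with the top camera: the travel is 0.1207 m. Descending and pinching.

```bash
python3 -m crank '[{"wx":0,"wy":0,"wz":0,"dx":0,"dy":-0.001,"dz":-0.04,"fingers":0},{"wx":0,"wy":0,"wz":0,"dx":0,"dy":-0.001,"dz":-0.08,"fingers":0},{"wx":0,"wy":0,"wz":0,"dx":0,"dy":-0.001,"dz":-0.115,"fingers":0},{"wx":0,"wy":0,"wz":0,"dx":0,"dy":-0.001,"dz":-0.135,"fingers":0},{"wx":0,"wy":0,"wz":0,"dx":0,"dy":-0.001,"dz":-0.135,"fingers":0},{"wx":0,"wy":0,"wz":0,"dx":0,"dy":-0.001,"dz":-0.135,"fingers":0.5},{"wx":0,"wy":0,"wz":0,"dx":0,"dy":-0.001,"dz":-0.135,"fingers":1},{"wx":0,"wy":0,"wz":0,"dx":0,"dy":-0.001,"dz":-0.135,"fingers":1},{"wx":0,"wy":0,"wz":0,"dx":0,"dy":-0.001,"dz":-0.135,"fingers":1},{"wx":0,"wy":0,"wz":0,"dx":0,"dy":-0.001,"dz":-0.135,"fingers":1},{"wx":0,"wy":0,"wz":0,"dx":0,"dy":-0.001,"dz":-0.135,"fingers":1}]' 30
python3 - <<'E'
from h import *
plan((.559,-.244,.065),93.5)
E
```

```text
time_s: 5.65
position: [0.5594, -0.2433, 0.0656]
orientation: [-1.18, -1.256, 1.253]
contact_force: [-0.3, 0.7, -0.5]
gripper_width: 0.0318
w [-0.1  0.1 -0. ] d [-0.0004 -0.0007 -0.0006]
w [-2.0e-01 -1.0e-01  1.8e+02] d [-0.0004 -0.0007 -0.0006]
pos [ 0.5594 -0.2433  0.0656] t 5.65 q [ 0.02  0.59  0.43  1.8  -0.32  0.82  2.24] F [-0.3  0.7 -0.5] g 0.0318
```

```bash
python3 -m crank '[{"wx":0,"wy":0,"wz":0,"dx":0,"dy":0,"dz":0,"fingers":1},{"wx":0,"wy":0,"wz":0,"dx":0,"dy":0,"dz":0,"fingers":1},{"wx":0,"wy":0,"wz":0,"dx":0,"dy":0,"dz":0,"fingers":1},{"wx":0,"wy":0,"wz":0,"dx":0,"dy":0,"dz":0,"fingers":1},{"wx":0,"wy":0,"wz":0,"dx":0,"dy":0,"dz":0,"fingers":1},{"wx":0,"wy":0,"wz":0,"dx":0,"dy":0,"dz":0,"fingers":1}]' 30
python3 - <<'E'
from h import *
plan((.559,-.244,.065),93.5)
E
```

```text
time_s: 6.4
position: [0.5594, -0.2435, 0.0656]
orientation: [-1.18, -1.256, 1.253]
contact_force: [1.2, -1.8, -2.0]
gripper_width: 0.0117
w [-0.1  0.1 -0. ] d [-0.0004 -0.0005 -0.0006]
w [-2.0e-01 -1.0e-01  1.8e+02] d [-0.0004 -0.0005 -0.0006]
pos [ 0.5594 -0.2435  0.0656] t 6.4 q [ 0.02  0.59  0.43  1.8  -0.32  0.82  2.24] F [ 1.2 -1.8 -2. ] g 0.0117
```

```bash
python3 -m crank '[{"wx":0,"wy":0,"wz":0,"dx":0,"dy":0.007,"dz":0,"fingers":1},{"wx":0,"wy":0,"wz":0,"dx":-0.001,"dy":0.02,"dz":0,"fingers":1},{"wx":0,"wy":0,"wz":0,"dx":-0.002,"dy":0.035,"dz":0,"fingers":1},{"wx":0,"wy":0,"wz":0,"dx":-0.003,"dy":0.05,"dz":0,"fingers":1},{"wx":0,"wy":0,"wz":0,"dx":-0.004,"dy":0.065,"dz":0,"fingers":1},{"wx":0,"wy":0,"wz":0,"dx":-0.005,"dy":0.08,"dz":0,"fingers":1},{"wx":0,"wy":0,"wz":0,"dx":-0.006,"dy":0.095,"dz":0,"fingers":1},{"wx":0,"wy":0,"wz":0,"dx":-0.007,"dy":0.108,"dz":0,"fingers":1},{"wx":0,"wy":0,"wz":0,"dx":-0.0075,"dy":0.117,"dz":0,"fingers":1},{"wx":0,"wy":0,"wz":0,"dx":-0.0075,"dy":0.121,"dz":0,"fingers":1},{"wx":0,"wy":0,"wz":0,"dx":-0.0075,"dy":0.121,"dz":0,"fingers":1}]' 40
python3 - <<'E'
from h import *
plan((.552,-.123,.065),93.5)
for n in("wrist","top","scene"):
    p,d,P,T=cloud(n);cv2.imwrite(f"pics/{n}2.png",p[:,:,::-1])
    X,Y,Z=P[...,0],P[...,1],P[...,2]
    x,y,z=(.48,.53),(-.32,-.09),(.077,.087)
    m=(X>x[0])&(X<x[1])&(Y>y[0])&(Y<y[1])&(Z>z[0])&(Z<z[1]);Q=P[m]
    print(n,len(Q)); len(Q)>5 and print(rect(Q))
    for k in("slide_grip","pointer"): print(k,[(np.round(tow(T,r["location"]),3).tolist(),round(r["confidence"],2)) for r in tip_of(n,k)][:2])
E
```

```text
time_s: 7.78
position: [0.5517, -0.1229, 0.0656]
orientation: [-1.182, -1.256, 1.254]
contact_force: [1.4, -8.5, -5.1]
gripper_width: 0.0114
w [ 0.   0.1 -0. ] d [ 0.0003 -0.0001 -0.0006]
w [-2.0e-01  1.0e-01  1.8e+02] d [ 0.0003 -0.0001 -0.0006]
pos [ 0.5517 -0.1229  0.0656] t 7.775 q [-0.19  0.52  0.43  1.92 -0.31  0.77  2.05] F [ 1.4 -8.5 -5.1] g 0.0114
wrist 8263
(array([ 507.4, -204.6]), array([ 12.1, 155.3]), 3.6)
slide_grip [([0.551, -0.126, 0.078], 0.62)]
pointer [([0.512, -0.127, 0.065], 0.8)]
top 95
(array([ 506.4, -223.4]), array([ 12.5, 128.6]), 3.67)
slide_grip [([0.509, -0.211, 0.01], 0.38), ([0.467, 0.17, 0.013], 0.18)]
pointer [([0.735, -0.219, 0.003], 0.68)]
scene 186
(array([ 510.1, -209.2]), array([ 16. , 165.3]), 3.71)
slide_grip [([0.553, -0.123, 0.081], 0.7)]
pointer [([0.513, -0.127, 0.061], 0.71), ([0.442, -0.295, 0.009], 0.54)]
```

View pics/wrist2.png

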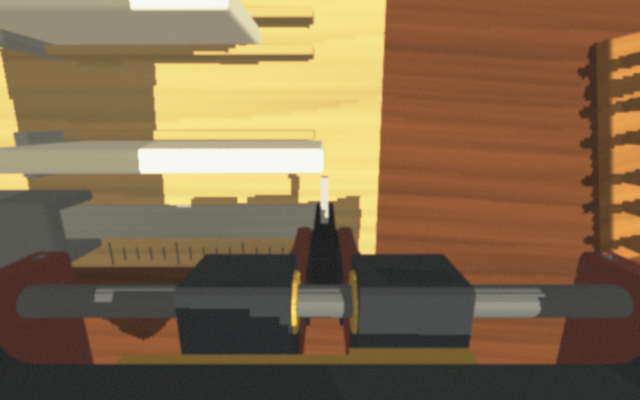

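View pics/scene2.png

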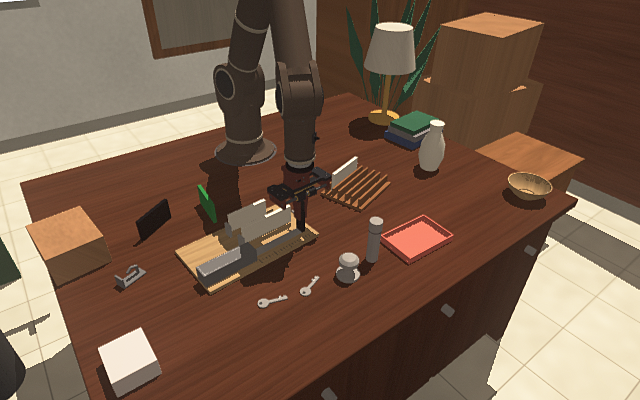

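The wrist view shows the pointer tip at (325,180), level with the plaque's far end at (322,155). I'll hold it there, then return slowly.

```bash
python3 -m crank '[{"wx":0,"wy":0,"wz":0,"dx":0,"dy":0,"dz":0,"fingers":1},{"wx":0,"wy":0,"wz":0,"dx":0,"dy":0,"dz":0,"fingers":1},{"wx":0,"wy":0,"wz":0,"dx":0,"dy":0,"dz":0,"fingers":1},{"wx":0,"wy":0,"wz":0,"dx":0,"dy":0,"dz":0,"fingers":1},{"wx":0,"wy":0,"wz":0,"dx":0,"dy":0,"dz":0,"fingers":1},{"wx":0,"wy":0,"wz":0,"dx":0,"dy":0,"dz":0,"fingers":1},{"wx":0,"wy":0,"wz":0,"dx":0,"dy":0,"dz":0,"fingers":1},{"wx":0,"wy":0,"wz":0,"dx":0,"dy":0,"dz":0,"fingers":1},{"wx":0,"wy":0,"wz":0,"dx":0,"dy":0,"dz":0,"fingers":1},{"wx":0,"wy":0,"wz":0,"dx":0,"dy":0,"dz":0,"fingers":1},{"wx":0,"wy":0,"wz":0,"dx":0,"dy":0,"dz":0,"fingers":1}]' 40
python3 -m crank '[{"wx":0,"wy":0,"wz":0,"dx":0,"dy":-0.006,"dz":0,"fingers":1},{"wx":0,"wy":0,"wz":0,"dx":0.001,"dy":-0.018,"dz":0,"fingers":1},{"wx":0,"wy":0,"wz":0,"dx":0.002,"dy":-0.031,"dz":0,"fingers":1},{"wx":0,"wy":0,"wz":0,"dx":0.003,"dy":-0.044,"dz":0,"fingers":1},{"wx":0,"wy":0,"wz":0,"dx":0.0035,"dy":-0.057,"dz":0,"fingers":1},{"wx":0,"wy":0,"wz":0,"dx":0.004,"dy":-0.07,"dz":0,"fingers":1},{"wx":0,"wy":0,"wz":0,"dx":0.005,"dy":-0.083,"dz":0,"fingers":1},{"wx":0,"wy":0,"wz":0,"dx":0.006,"dy":-0.096,"dz":0,"fingers":1},{"wx":0,"wy":0,"wz":0,"dx":0.007,"dy":-0.108,"dz":0,"fingers":1},{"wx":0,"wy":0,"wz":0,"dx":0.0075,"dy":-0.116,"dz":0,"fingers":1},{"wx":0,"wy":0,"wz":0,"dx":0.0075,"dy":-0.12,"dz":0,"fingers":1},{"wx":0,"wy":0,"wz":0,"dx":0.0075,"dy":-0.121,"dz":0,"fingers":1}]' 40
python3 - <<'E'
from h import *
plan((.559,-.244,.065),93.5)
E
```

```text
time_s: 9.6
position: [0.5518, -0.124, 0.0656]
orientation: [-1.184, -1.255, 1.254]
contact_force: [2.1, -9.1, -4.8]
gripper_width: 0.0119
time_s: 11.1
position: [0.5594, -0.2442, 0.0656]
orientation: [-1.183, -1.255, 1.254]
contact_force: [0.4, 1.0, 1.9]
gripper_width: 0.0123
w [0.1 0.2 0. ] d [-0.0004  0.0002 -0.0006]
w [ 3.0e-01 -1.0e-01 -1.8e+02] d [-0.0004  0.0002 -0.0006]
pos [ 0.5594 -0.2442  0.0656] t 11.1 q [ 0.02  0.59  0.43  1.8  -0.32  0.82  2.24] F [0.4 1.  1.9] g 0.0123
```

```bash
python3 -m crank '[{"wx":0,"wy":0,"wz":0,"dx":0,"dy":0,"dz":0,"fingers":0.5},{"wx":0,"wy":0,"wz":0,"dx":0,"dy":0,"dz":0,"fingers":0.5},{"wx":0,"wy":0,"wz":0,"dx":0,"dy":0,"dz":0,"fingers":0.5},{"wx":0,"wy":0,"wz":0,"dx":0,"dy":0,"dz":0,"fingers":0.5},{"wx":0,"wy":0,"wz":0,"dx":0,"dy":0,"dz":0.03,"fingers":0.5},{"wx":0,"wy":0,"wz":0,"dx":0,"dy":0,"dz":0.08,"fingers":0.5},{"wx":0,"wy":0,"wz":0,"dx":0,"dy":0,"dz":0.13,"fingers":0.5},{"wx":0,"wy":0,"wz":0,"dx":0,"dy":0,"dz":0.14,"fingers":0.5}]'
python3 - <<'E'
from h import *
plan((.508,-.205,.2),3.6)
for n in("wrist","top"):
    p,d,P,T=cloud(n);cv2.imwrite(f"pics/{n}3.png",p[:,:,::-1])
    X,Y,Z=P[...,0],P[...,1],P[...,2]
    for nm,x,y,z in(("tab",(.53,.60),(-.29,-.2),(.085,.105)),("long",(.48,.53),(-.32,-.1),(.077,.088))):
        m=(X>x[0])&(X<x[1])&(Y>y[0])&(Y<y[1])&(Z>z[0])&(Z<z[1]);Q=P[m]
        print(n,nm,len(Q)); len(Q)>5 and print(rect(Q))
E
```

```text
time_s: 12.1
position: [0.561, -0.2452, 0.2093]
orientation: [-1.189, -1.258, 1.252]
contact_force: [-0.0, 0.6, 0.1]
gripper_width: 0.0437
w [  0.5   0.3 -89.9] d [-0.053   0.0402 -0.0093]
w [-0.3  0.5 90.1] d [-0.053   0.0402 -0.0093]
pos [ 0.561  -0.2452  0.2093] t 12.1 q [-0.04  0.42  0.51  1.68 -0.23  1.09  2.17] F [-0.   0.6  0.1] g 0.0437
wrist tab 411
(array([ 559.4, -244. ]), array([29.5, 11.3]), 3.51)
wrist long 2383
(array([ 507.7, -208.5]), array([ 12. , 164.9]), 3.52)
top tab 0
top long 28
(array([ 501.5, -144.7]), array([11.1, 37.4]), 5.56)
```

View pics/wrist3.png

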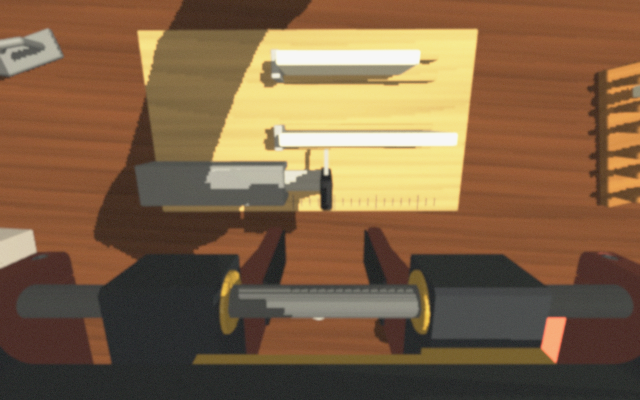

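The tab is back at its home position and the plaque is unmoved. Next I'll rotate 90° and move over the plaque.

```bash
python3 -m crank '[{"wx":0,"wy":0,"wz":-10,"dx":-0.01,"dy":0.01,"dz":0,"fingers":0.5},{"wx":0,"wy":0,"wz":-20,"dx":-0.02,"dy":0.02,"dz":0,"fingers":0.5},{"wx":0,"wy":0,"wz":-30,"dx":-0.03,"dy":0.03,"dz":0,"fingers":0.5},{"wx":0,"wy":0,"wz":-40,"dx":-0.04,"dy":0.035,"dz":0,"fingers":0.5},{"wx":0,"wy":0,"wz":-50,"dx":-0.053,"dy":0.039,"dz":-0.01,"fingers":0.5},{"wx":0,"wy":0,"wz":-60,"dx":-0.053,"dy":0.039,"dz":-0.02,"fingers":0.5},{"wx":0,"wy":0,"wz":-70,"dx":-0.053,"dy":0.039,"dz":-0.03,"fingers":0.5},{"wx":0,"wy":0,"wz":-80,"dx":-0.053,"dy":0.039,"dz":-0.04,"fingers":0.5},{"wx":0.5,"wy":0.3,"wz":-90,"dx":-0.053,"dy":0.039,"dz":-0.05,"fingers":0.5},{"wx":0.5,"wy":0.3,"wz":-90,"dx":-0.053,"dy":0.039,"dz":-0.05,"fingers":0.5},{"wx":0.5,"wy":0.3,"wz":-90,"dx":-0.053,"dy":0.039,"dz":-0.05,"fingers":0.5}]'
python3 - <<'E'
from h import *
plan((.5077,-.206,.05),3.55)
p,d,P,T=cloud("wrist");cv2.imwrite("pics/wrist4.png",p[:,:,::-1])
X,Y,Z=P[...,0],P[...,1],P[...,2]
x,y,z=(.48,.53),(-.32,-.1),(.077,.088)
m=(X>x[0])&(X<x[1])&(Y>y[0])&(Y<y[1])&(Z>z[0])&(Z<z[1]);Q=P[m]
print(len(Q)); len(Q)>5 and print(rect(Q))
E
```

```text
time_s: 13.58
position: [0.5066, -0.2053, 0.1562]
orientation: [-1.567, -0.05, 0.051]
contact_force: [0.2, -0.0, 0.3]
gripper_width: 0.0442
w [-0.2 -0.1 -0.2] d [ 0.0011 -0.0007 -0.1062]
w [ 1.000e-01 -3.000e-01  1.798e+02] d [ 0.0011 -0.0007 -0.1062]
pos [ 0.5066 -0.2053  0.1562] t 13.575 q [-0.34  0.45  0.85  1.9  -0.41  0.97  0.76] F [ 0.2 -0.   0.3] g 0.0442
2689
(array([ 507.6, -200. ]), array([ 12. , 144.7]), 3.61)
```

View pics/wrist4.png

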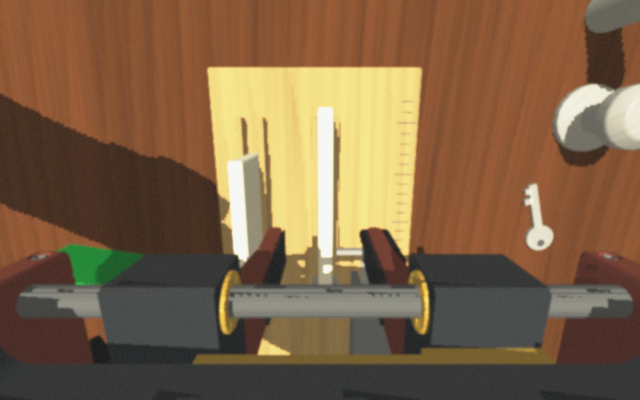

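```bash
python3 -m crank '[{"wx":0,"wy":0,"wz":0,"dx":0.001,"dy":0,"dz":-0.04,"fingers":0.5},{"wx":0,"wy":0,"wz":0,"dx":0.001,"dy":0,"dz":-0.075,"fingers":0.5},{"wx":0,"wy":0,"wz":0,"dx":0.001,"dy":0,"dz":-0.1,"fingers":0.5},{"wx":0,"wy":0,"wz":0,"dx":0.001,"dy":0,"dz":-0.106,"fingers":0.5},{"wx":0,"wy":0,"wz":0,"dx":0.001,"dy":0,"dz":-0.106,"fingers":0.75},{"wx":0,"wy":0,"wz":0,"dx":0.001,"dy":0,"dz":-0.106,"fingers":1},{"wx":0,"wy":0,"wz":0,"dx":0.001,"dy":0,"dz":-0.106,"fingers":1},{"wx":0,"wy":0,"wz":0,"dx":0.001,"dy":0,"dz":-0.106,"fingers":1},{"wx":0,"wy":0,"wz":0,"dx":0.001,"dy":0,"dz":-0.106,"fingers":1},{"wx":0,"wy":0,"wz":0,"dx":0.001,"dy":0,"dz":-0.106,"fingers":1},{"wx":0,"wy":0,"wz":0,"dx":0.001,"dy":0,"dz":-0.106,"fingers":1},{"wx":0,"wy":0,"wz":0,"dx":0.001,"dy":0,"dz":-0.106,"fingers":1}]' 35
python3 -c "
from h import *
plan((.508,-.206,.05),3.55)"
```

```text
time_s: 15.12
position: [0.5082, -0.2053, 0.0511]
orientation: [-1.567, -0.051, 0.05]
contact_force: [-1.6, 0.6, 6.3]
gripper_width: 0.0117
w [-0.2  0.  -0.1] d [-0.0002 -0.0007 -0.0011]
w [-1.000e-01 -3.000e-01  1.799e+02] d [-0.0002 -0.0007 -0.0011]
pos [ 0.5082 -0.2053  0.0511] t 15.125 q [-0.23  0.6   0.72  1.98 -0.56  0.78  0.88] F [-1.6  0.6  6.3] g 0.0117
```

```bash
python3 -m crank '[{"wx":0,"wy":0,"wz":0,"dx":0,"dy":0,"dz":0.01,"fingers":1},{"wx":0,"wy":0,"wz":0,"dx":0,"dy":0,"dz":0.03,"fingers":1},{"wx":0,"wy":0,"wz":0,"dx":0,"dy":0,"dz":0.055,"fingers":1},{"wx":0,"wy":0,"wz":0,"dx":0,"dy":0,"dz":0.08,"fingers":1},{"wx":0,"wy":0,"wz":0,"dx":0,"dy":0,"dz":0.105,"fingers":1},{"wx":0,"wy":0,"wz":0,"dx":0,"dy":0.01,"dz":0.13,"fingers":1},{"wx":0,"wy":0,"wz":0,"dx":-0.005,"dy":0.03,"dz":0.14,"fingers":1},{"wx":0,"wy":0,"wz":2,"dx":-0.01,"dy":0.06,"dz":0.14,"fingers":1},{"wx":0,"wy":0,"wz":5,"dx":-0.015,"dy":0.1,"dz":0.14,"fingers":1},{"wx":0,"wy":0,"wz":8,"dx":-0.02,"dy":0.14,"dz":0.14,"fingers":1},{"wx":0,"wy":0,"wz":11,"dx":-0.025,"dy":0.17,"dz":0.14,"fingers":1},{"wx":0,"wy":0,"wz":13,"dx":-0.03,"dy":0.19,"dz":0.14,"fingers":1}]' 35
python3 - <<'E'
from h import *
plan((.466,.175,.19),17)
p,d,P,T=cloud("wrist");cv2.imwrite("pics/wrist5.png",p[:,:,::-1]);np.save("w5.npy",P)
p,d,P,T=cloud("scene");cv2.imwrite("pics/scene5.png",p[:,:,::-1])
E
```

```text
time_s: 16.62
position: [0.4777, -0.014, 0.192]
orientation: [-1.554, -0.231, 0.23]
contact_force: [0.1, -0.4, -4.6]
gripper_width: 0.0116
w [-0.3  0.   0.2] d [-0.0117  0.189  -0.002 ]
w [   0.     0.4 -179.8] d [-0.0117  0.189  -0.002 ]
pos [ 0.4777 -0.014   0.192 ] t 16.625 q [-0.79  0.24  0.86  2.02 -0.23  0.97  0.48] F [ 0.1 -0.4 -4.6] g 0.0116
```

View pics/wrist5.png

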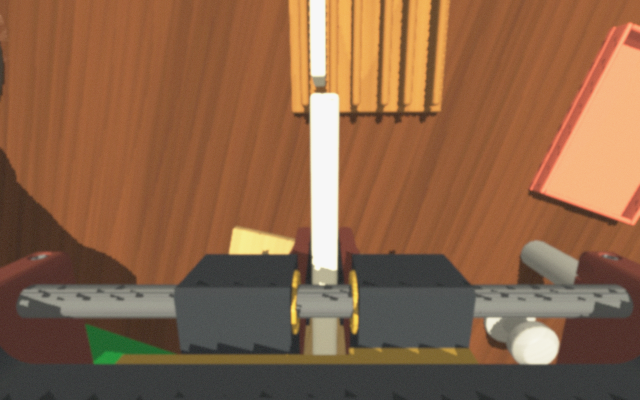

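View pics/scene5.png

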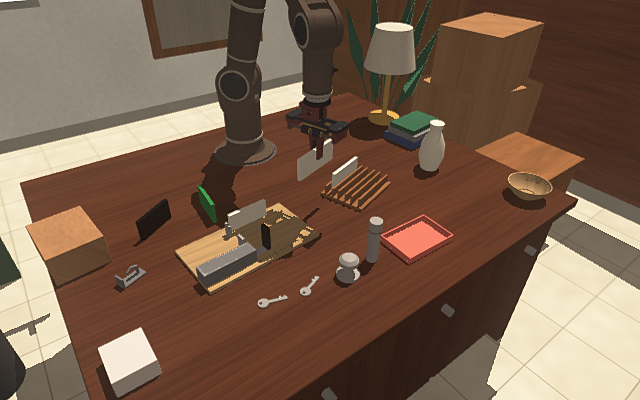

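```bash
cat > rail.py <<'E'
from h import *
def rails(P):
    X,Y,Z=P[...,0],P[...,1],P[...,2]
    m=(X>.35)&(X<.6)&(Y>.05)&(Y<.3)&(Z>.037)&(Z<.047);Q=P[m];print("n",len(Q),"z",np.median(Q[:,2]))
    best=None
    for yaw in np.arange(14,20,.25):
        a=np.radians(yaw);u=(Q[:,0]-.467)*np.cos(a)+(Q[:,1]-.172)*np.sin(a)
        h,_=np.histogram(u,np.arange(-.1,.1,.001));s=(h.astype(float)**2).sum()
        if best is None or s>best[0]:best=(s,yaw,h,u)
    a=np.radians(best[1]);v=-(Q[:,0]-.467)*np.sin(a)+(Q[:,1]-.172)*np.cos(a)
    print("yaw",best[1],"v range",v.min(),v.max())
    print([(i-100,int(c)) for i,c in enumerate(best[2]) if c>3])
E
python3 - <<'E'
from rail import *
rails(np.load("w5.npy"));rails(np.load("topP.npy"))
E
```

```text
n 5424 z 0.04126271079931923
yaw 17.75 v range -0.09524618656176176 -0.0024136634872267138
[(-68, 44), (-67, 106), (-66, 111), (-65, 111), (-64, 116), (-63, 117), (-62, 116), (-61, 119), (-60, 66), (-40, 13), (-39, 103), (-38, 103), (-37, 105), (-36, 107), (-35, 110), (-34, 111), (-33, 97), (-18, 93), (-17, 124), (-16, 110), (-15, 119), (-14, 120), (-13, 106), (-12, 109), (-11, 94), (-10, 40), (10, 120), (11, 129), (12, 119), (13, 124), (14, 113), (15, 107), (16, 103), (17, 81), (18, 28), (32, 143), (33, 146), (34, 128), (35, 111), (36, 118), (37, 103), (38, 103), (39, 75), (40, 20), (59, 12), (60, 158), (61, 158), (62, 127), (63, 120), (64, 121), (65, 100), (66, 95), (67, 56), (68, 12)]
n 527 z 0.041907119904634804
yaw 17.0 v range -0.09497533776333435 0.09461952825089058
[(-68, 9), (-67, 15), (-66, 12), (-65, 11), (-64, 8), (-63, 11), (-62, 15), (-61, 7), (-56, 4), (-40, 6), (-39, 9), (-38, 12), (-37, 11), (-36, 8), (-35, 14), (-34, 8), (-33, 11), (-19, 8), (-18, 12), (-17, 9), (-16, 13), (-15, 11), (-14, 14), (-13, 7), (-12, 9), (-11, 8), (9, 7), (10, 4), (11, 14), (12, 12), (13, 10), (14, 10), (15, 9), (16, 6), (17, 10), (31, 4), (32, 14), (33, 8), (34, 11), (35, 10), (36, 13), (37, 9), (38, 13), (59, 4), (60, 6), (61, 14), (62, 17), (63, 10), (64, 10), (65, 11), (66, 8), (67, 7)]
```

```bash
python3 -m crank '[{"wx":0,"wy":0,"wz":0,"dx":-0.001,"dy":0.02,"dz":0,"fingers":1},{"wx":0,"wy":0,"wz":0,"dx":-0.003,"dy":0.05,"dz":0,"fingers":1},{"wx":0,"wy":0,"wz":0,"dx":-0.005,"dy":0.08,"dz":0,"fingers":1},{"wx":0,"wy":0,"wz":0,"dx":-0.007,"dy":0.11,"dz":0,"fingers":1},{"wx":0,"wy":0,"wz":0.5,"dx":-0.009,"dy":0.14,"dz":0,"fingers":1},{"wx":-0.3,"wy":0,"wz":0.5,"dx":-0.011,"dy":0.165,"dz":0,"fingers":1},{"wx":-0.3,"wy":0,"wz":0.5,"dx":-0.0117,"dy":0.18,"dz":-0.01,"fingers":1},{"wx":-0.3,"wy":0,"wz":0.5,"dx":-0.0117,"dy":0.189,"dz":-0.03,"fingers":1},{"wx":-0.3,"wy":0,"wz":0.5,"dx":-0.0117,"dy":0.189,"dz":-0.05,"fingers":1},{"wx":-0.3,"wy":0,"wz":0.5,"dx":-0.0117,"dy":0.189,"dz":-0.06,"fingers":1},{"wx":-0.3,"wy":0,"wz":0.5,"dx":-0.0117,"dy":0.189,"dz":-0.06,"fingers":1}]' 35
python3 - <<'E'
from rail import *
plan((.466,.175,.0515),17.5)
p,d,P,T=cloud("wrist");cv2.imwrite("pics/wrist6.png",p[:,:,::-1])
rails(P)
X,Y,Z=P[...,0],P[...,1],P[...,2]
m=(X>.41)&(X<.52)&(Y>.08)&(Y<.28)&(Z>.14-.03)&(Z<.165);Q=P[m];print(len(Q),rect(Q),np.median(Q[:,2]))
E
```

```text
time_s: 18.1
position: [0.4658, 0.1747, 0.1314]
orientation: [-1.559, -0.236, 0.238]
contact_force: [-0.7, 0.1, -3.5]
gripper_width: 0.0117
w [ 0.1 -0.1  0.2] d [ 0.0002  0.0003 -0.0799]
w [-1.000e-01 -1.000e-01 -1.798e+02] d [ 0.0002  0.0003 -0.0799]
pos [0.4658 0.1747 0.1314] t 18.1 q [-1.04  0.36  0.73  2.04 -0.32  0.86  0.17] F [-0.7  0.1 -3.5] g 0.0117
n 7771 z 0.04194586059210276
yaw 17.25 v range -0.043944061118614146 0.09240276137098678
[(-67, 6), (-66, 94), (-65, 157), (-64, 51), (-63, 37), (-62, 46), (-61, 44), (-60, 45), (-59, 58), (-58, 17), (-43, 202), (-42, 59), (-39, 11), (-38, 129), (-37, 183), (-36, 186), (-35, 190), (-34, 198), (-33, 203), (-32, 207), (-31, 251), (-30, 25), (-17, 11), (-16, 136), (-15, 163), (-14, 157), (-13, 162), (-12, 166), (-11, 23), (11, 21), (12, 195), (13, 165), (14, 170), (15, 160), (16, 162), (17, 157), (18, 157), (19, 128), (33, 66), (34, 249), (35, 208), (36, 206), (37, 195), (38, 199), (39, 181), (40, 174), (41, 111), (61, 123), (62, 292), (63, 225), (64, 210), (65, 189), (66, 196), (67, 163), (68, 162), (69, 80)]
6851 (array([461.3, 189.3]), array([ 30.4, 126.1]), 25.72) 0.1623570669627337
```

View pics/wrist6.png

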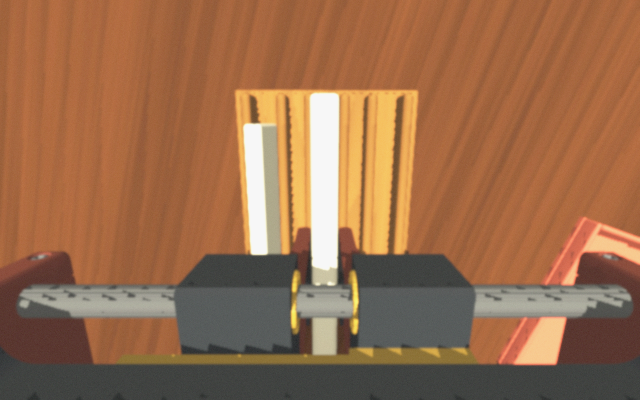

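```bash
python3 - <<'E'
from rail import *
p,d,P,T=cloud("wrist")
X,Y,Z=P[...,0],P[...,1],P[...,2]
m=(X>.41)&(X<.50)&(Y>.19)&(Y<.28)&(Z>.155)&(Z<.168);Q=P[m];print(len(Q),rect(Q),np.median(Q[:,2]))
a=np.radians(17.25)
u=(Q[:,0]-.467)*np.cos(a)+(Q[:,1]-.172)*np.sin(a);v=-(Q[:,0]-.467)*np.sin(a)+(Q[:,1]-.172)*np.cos(a)
for lo in np.arange(0,.09,.015):
    k=(v>lo)&(v<lo+.015)
    if k.sum()>5:print(lo,np.round(np.percentile(u[k],[1,50,99]),4))
print(v.max())
E
```

```text
4006 (array([454.2, 217.1]), array([20.2, 70. ]), 26.12) 0.1627254361109169
0.0 [0.0147 0.0155 0.0165]
0.015 [-0.005   0.0009  0.0064]
0.03 [-0.0054  0.0004  0.0062]
0.045 [-0.0052  0.0004  0.0065]
0.06 [-0.0051  0.0004  0.0063]
0.075 [-0.0054  0.0004  0.0061]
0.08165408628249628
```

The plaque is lined up with the middle slot to within 1 mm. Lowering it.

```bash
python3 -m crank '[{"wx":0,"wy":0,"wz":0,"dx":0.001,"dy":0.0005,"dz":-0.015,"fingers":1},{"wx":0,"wy":0,"wz":0,"dx":0.001,"dy":0.0005,"dz":-0.03,"fingers":1},{"wx":0,"wy":0,"wz":0,"dx":0.001,"dy":0.0005,"dz":-0.045,"fingers":1},{"wx":0,"wy":0,"wz":0,"dx":0.001,"dy":0.0005,"dz":-0.057,"fingers":1},{"wx":0,"wy":0,"wz":0,"dx":0.001,"dy":0.0005,"dz":-0.066,"fingers":1},{"wx":0,"wy":0,"wz":0,"dx":0.001,"dy":0.0005,"dz":-0.073,"fingers":1},{"wx":0,"wy":0,"wz":0,"dx":0.001,"dy":0.0005,"dz":-0.077,"fingers":1},{"wx":0,"wy":0,"wz":0,"dx":0.001,"dy":0.0005,"dz":-0.079,"fingers":1},{"wx":0,"wy":0,"wz":0,"dx":0.001,"dy":0.0005,"dz":-0.0795,"fingers":1},{"wx":0,"wy":0,"wz":0,"dx":0.001,"dy":0.0005,"dz":-0.0795,"fingers":1}]' 35
```

```text
time_s: 19.45
position: [0.4676, 0.1759, 0.053]
orientation: [-1.557, -0.238, 0.237]
contact_force: [-0.0, 0.1, -3.7]
gripper_width: 0.0121
```

```bash
python3 -m crank '[{"wx":0,"wy":0,"wz":0,"dx":0,"dy":-0.0005,"dz":-0.001,"fingers":1},{"wx":0,"wy":0,"wz":0,"dx":0,"dy":-0.0005,"dz":-0.002,"fingers":1},{"wx":0,"wy":0,"wz":0,"dx":0,"dy":-0.0005,"dz":-0.003,"fingers":1},{"wx":0,"wy":0,"wz":0,"dx":0,"dy":-0.0005,"dz":-0.003,"fingers":1}]' 35
```

```text
time_s: 19.95
position: [0.4678, 0.1753, 0.0511]
orientation: [-1.556, -0.238, 0.236]
contact_force: [-3.9, -2.1, 13.8]
gripper_width: 0.0119
```

Contact with the slot floor, 13.8 N upward. I'll release with a small opening and rise.

```bash
python3 -m crank '[{"wx":0,"wy":0,"wz":0,"dx":0,"dy":0,"dz":0.001,"fingers":0.75},{"wx":0,"wy":0,"wz":0,"dx":0,"dy":0,"dz":0.001,"fingers":0.75},{"wx":0,"wy":0,"wz":0,"dx":0,"dy":0,"dz":0.001,"fingers":0.75},{"wx":0,"wy":0,"wz":0,"dx":0,"dy":0,"dz":0.001,"fingers":0.75},{"wx":0,"wy":0,"wz":0,"dx":0,"dy":0,"dz":0.02,"fingers":0.75},{"wx":0,"wy":0,"wz":0,"dx":0,"dy":0,"dz":0.06,"fingers":0.75},{"wx":0,"wy":0,"wz":0,"dx":0,"dy":0,"dz":0.1,"fingers":0.75},{"wx":0,"wy":0,"wz":0,"dx":-0.03,"dy":-0.03,"dz":0.13,"fingers":0.75},{"wx":0,"wy":0,"wz":0,"dx":-0.05,"dy":-0.06,"dz":0.15,"fingers":0.75},{"wx":0,"wy":0,"wz":0,"dx":-0.05,"dy":-0.09,"dz":0.15,"fingers":0.75},{"wx":0,"wy":0,"wz":0,"dx":-0.05,"dy":-0.09,"dz":0.15,"fingers":0.75}]'
python3 - <<'E'
from rail import *
plan((.466,.175,.0515),17.5)
for n in("wrist","scene","top"):
    p,d,P,T=cloud(n);cv2.imwrite(f"pics/{n}7.png",p[:,:,::-1])
    if n=="wrist":rails(P)
    X,Y,Z=P[...,0],P[...,1],P[...,2]
    a=np.radians(17.4);U=(X-.467)*np.cos(a)+(Y-.172)*np.sin(a);V=-(X-.467)*np.sin(a)+(Y-.172)*np.cos(a)
    for nm,m in(("placed",(abs(U)<.03)&(abs(V)<.12)&(Z>.07)&(Z<.095)),("tab",(X>.53)&(X<.60)&(Y>-.29)&(Y<-.2)&(Z>.085)&(Z<.105)),("short",(X>.41)&(X<.47)&(Y>-.32)&(Y<-.14)&(Z>.075)&(Z<.09)),("prack",(abs(U+.05)<.02)&(abs(V)<.1)&(Z>.075)&(Z<.09))):
        Q=P[m];print(n,nm,len(Q),(rect(Q),Q[:,2].mean()) if len(Q)>5 else "",np.round([U[m].mean()*1e3,V[m].min()*1e3,V[m].max()*1e3],1) if len(Q)>5 else "")
E
```

```text
time_s: 21.32
position: [0.4177, 0.0839, 0.2015]
orientation: [-1.555, -0.236, 0.233]
contact_force: [0.5, 1.1, -0.3]
gripper_width: 0.0217
w [-0.2  0.1  0.4] d [ 0.0483  0.0911 -0.15  ]
w [ 1.000e-01  3.000e-01 -1.796e+02] d [ 0.0483  0.0911 -0.15  ]
pos [0.4177 0.0839 0.2015] t 21.325 q [-1.11  0.09  0.87  2.12 -0.08  0.97  0.1 ] F [ 0.5  1.1 -0.3] g 0.0217
n 8174 z 0.04115899196031553
yaw 17.25 v range -0.09653618420096552 0.09293870050586095
[(-67, 60), (-66, 185), (-65, 187), (-64, 180), (-63, 187), (-62, 191), (-61, 186), (-60, 186), (-59, 147), (-55, 79), (-39, 7), (-38, 204), (-37, 203), (-36, 195), (-35, 182), (-34, 200), (-33, 174), (-32, 174), (-31, 102), (-17, 110), (-16, 248), (-15, 205), (-14, 200), (-13, 194), (-12, 176), (-11, 184), (-10, 155), (-9, 86), (-5, 7), (-4, 333), (33, 175), (34, 291), (35, 215), (36, 205), (37, 191), (38, 198), (39, 153), (40, 142), (41, 33), (61, 195), (62, 328), (63, 224), (64, 216), (65, 194), (66, 169), (67, 169), (68, 123), (69, 13)]
wrist placed 3064 ((array([469.3, 172.3]), array([ 12.8, 164.1]), 17.56), np.float64(0.0804796691319746
[... 470 characters left out ...]
), array([ 17.1, 125.6]), 3.17), np.float64(0.08011182982034841)) [-145.4 -441.6 -319. ]
scene prack 106 ((array([424.9, 151. ]), array([ 14.7, 144.4]), 17.0), np.float64(0.08041787550231708)) [-45.6 -79.6  64.8]
top placed 32 ((array([447.6, 235.7]), array([11.3, 32.2]), 13.82), np.float64(0.08192417960591586)) [ 0.1 50.6 82.4]
top tab 28 ((array([ 557.7, -241.2]), array([11. , 30.3]), 87.04), np.float64(0.09404061663181176)) [ -37.4 -431.  -415. ]
top short 111 ((array([ 436.6, -231.3]), array([ 12.3, 125. ]), 3.67), np.float64(0.08208009139904868)) [-150.  -437.8 -315.5]
top prack 18 ((array([401.9, 214.5]), array([10.5, 19.3]), 19.14), np.float64(0.08197288222745715)) [-49.7  50.3  69.6]
```

View pics/scene7.png

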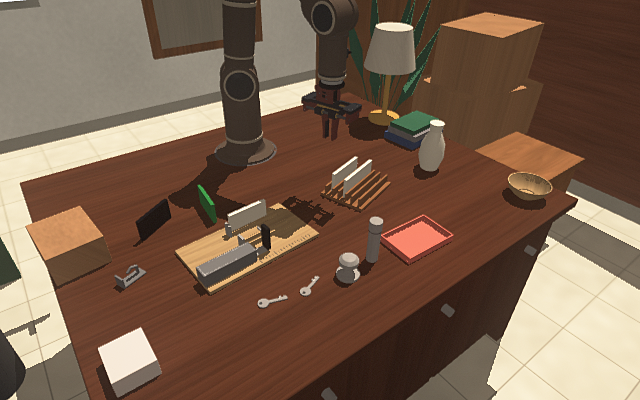

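View pics/wrist7.png

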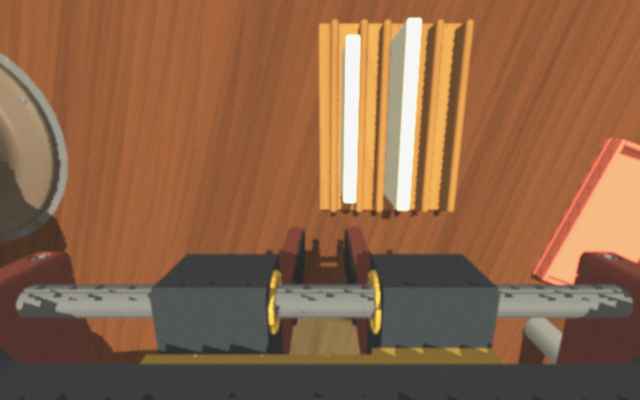

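The plaque stands upright in the middle slot. Its top is at about 81 mm, it is centred, and the tab is home. Handing in.

```bash
python3 -c "
from workcell import *
print(finish_job(), observe()['time_s'])"
```

```text
the job is handed in; nothing more can be done
the job is handed in; nothing more can be done
```

I measured the long plaque (165 mm), which was the one beside the gauge, then stood it in the rack's middle slot and handed the job in. The last clock reading before handing in was about 21 s. No verdict was reported.

**Gauge:** I pulled the tab out about 121 mm, held the pointer within about 3 mm of the plaque's far end for nearly 2 s, and let it back at roughly 0.1 m/s. The tab measured at its starting position afterwards.

**Plaque:** The wrist camera showed its top at about 81 mm, where 82 mm means it is on the slot floor. It was roughly 1 mm off the slot's middle both sideways and along its length, and lined up with the rack to within 0.5°.

**Other things:** The spare plaque and the tab measured as they did at the start, and so did the rack plaque to within 2 mm. The other bystanders looked unmoved in the scene picture, but I did not measure them. The arm was clear of everything.

**Disagreements:** The scene camera put things about 4–6 mm away from the top and wrist cameras, as it had from the start, so I relied on the other two. The top camera could see only part of the placed plaque.

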